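# Dock a test cartridge sled on the reader's hidden pin and hold it down

## Robot

A 6-joint arm with a two-finger parallel gripper is mounted at the origin on the work surface. World frame = base frame: x ahead of the robot, y to its left, z up, the work surface at z = 0. Lengths are in m, angles in rad, forces in N, time in s.
With the tool pointing down it reaches from about 0.375 to 0.975 m from the base axis. Payload 3.8 kg.
Tool frame: the origin (TCP) lies at the very end of the fingers, on their centre line; the grasp point (between the pads) lies 19 mm behind it; z points along the fingers, y is the line along which they close (so a half turn about z gives the same grasp; the last joint's range is limited). The gripper opens to 85 mm and grips with 20 to 120 N. Pads are 22 mm wide; open, the fingers measure 114 mm over their backs; the gripper's body (76 mm by 85 mm) begins 54 mm behind the grasp point. The pads swing forward as they close: fully open they stand 13 mm farther back than shut.
Start: joints at [1.096, 0.264, 1.604, -0, 1.274, -0.037], TCP at [0.286, 0.611, 0.231] pointing down, gripper open.
Joint ranges: [-2.63, 2.63], [-0.94, 2.18], [0.31, 2.57], [-1.31, 4.45], [0, 2.66], [-2.55, 2.55]. Speed limits (rad/s): [2.57, 2.57, 3.14, 3.14, 3.14, 3.14].

## Interface

Orientations are given as a rotation vector (axis times angle).
In Python, from workcell import read_state, read_camera, calibration, finish_job gives the robot as it stands.
- The arm moves only by the tool step_arm, never from a script. Its argument "commands" is a list of rows, each an object of numbers: "fingers": the gripper's target within -1 to 1 (shut at 1, half-way at 0, fully open at -1); "dx", "dy", "dz": the shift along the tool's x, y, z in m; "roll": the turn about the tool's z in degrees. In form: [{"fingers": .., "dx": .., "dy": .., "dz": .., "roll": ..}, ...]. A call has 1 to 8 rows; each row is the pose to reach, as a shift and turn from the pose commanded when the call began, along the tool's axes at that moment; what a row does not reach only later rows make up. A row lasts 1/8 s, in which the tool goes at most 62.5 mm and 10.7 degrees, less where a joint would pass 70% of its speed; a pose out of reach is approached as far as the arm can. A call with a gripper value outside its range is refused whole. The fingers move at their own pace and stop on an object; "squeeze" is the grip in N (left out, the last holds). Time passes only in rows, so rows that repeat a pose let the fingers close. It gives the time, the measured TCP pose, the force, the opening and the grip force at its end, in the units of the state.
- read_state(): the state, without advancing time (a new reading comes with each control period).
- read_camera(name): name is "scene" or "side" or "wrist"; returns (picture, depth): 384x512x3 uint8, blue, green, red; 384x512 float32, m along the optical axis (not along the pixel's ray), 0 where there is no reading.
- calibration(name): a dict with "intrinsics" (3x3 intrinsics, pixels), "world_to_cam" (4x4, takes a point from world to camera coordinates). Camera axes: x right, y up, looking along -z (the intrinsics and any distortion apply to the point x, -y, -z); pixel columns grow to the right and rows downward; lengths in m; the calibration is good to about 2 mm. The wrist camera is an equidistant fisheye: a pixel r from the principal point sees the ray r / f radians off the axis. A picture is of the moment at which its call begins: read the wrist's pose just before it. calibration takes no time and is no camera call; for the wrist camera it gives the pose at the moment of the call.
- finish_job(): hands the job in; it is judged then, once.
The state is a dict: "time": time; "q": joint angles; "joint_vel": joint speeds; "joint_torque": joint torques, N m; "tool_pos": TCP position; "tcp_rot": TCP orientation; "wrist_force": force on the tool from outside, world axes, zero at the start; "torque": the same for the moment, N m; "width": opening from 0.0 (shut) to 1.0 (fully open); "grip_force": force on a finger pad.
Only numpy, scipy, OpenCV 4.12 (cv2) and the standard library are available. Lean on these libraries where they do the work, as an engineer would, in place of code of your own. Each camera call takes 0.05 s, during which the arm holds its last target. There are 200 camera calls.

## Task

Pick up the grey sled that carries the blue-and-white test cartridge and lay it lengthwise in the cartridge reader's channel, well towards the blue-marked end. Then slide it along the channel towards the other end, without lifting it out, until the hole underneath finds the locating pin and the sled drops on, and press it down on the sprung contacts until they are fully down. Finish while still holding it pressed down (do not let go), and leave the other things on the bench where they are.

Things in the scene. Friction and masses are not known exactly. Their poses are not given: they have to be found in the camera images.
- sled_mid (a point): Centre (37 mm above the underside) of the loose sled, 0.25 kg, x across, y along, z up: a grey plate 56 (x) x 120 (y) x 14 mm, flat on the bench at first, with a white cartridge with blue foot and cap fixed upright on its middle, 30 (x) x 40 (y) mm, from 14 to 74 mm above the underside. Grasp the cartridge, best across its 40 mm. Same either way round.
- sled_hole (a point): Mouth of the blind hole in the middle of the sled's underside, 37 mm below sled_mid, not seen from above: 18 mm (sled x) by 13.5 mm (sled y), 14 mm deep, 2 mm chamfer.
- reader: Cartridge reader fixed to the bench, origin on the bench below its channel's middle; x across, y along the channel to the blue-marked end. Channel 210 mm long, open at both ends, floor 20 mm above the bench, walls at x = +-30.5 mm rising to 42 mm above the bench, their top 8 mm flared out at 45 degrees. A white housing 42 mm high joins the +x wall, out to x = 99 mm.
- channel_mid (a point): Middle of the channel floor. A steel locating pin, 10 mm across, 2 mm coned tip, stands on the centre line (x = 0) with its tip 13 mm above the floor, at an unreported y between -12 and +12 mm. A sled over it rides on its tip, kept level by the hand; with its hole on the pin it drops until its underside is 7 mm above the floor (on the contact pads), and pressed fully down 2 mm.
- blue_start (a point): Point on the channel floor 30 mm from channel_mid towards the blue end: the sled, laid with its middle over this point (within about 8 mm), is well towards the blue end and still covers the pin.
- contacts (a joint): Travel of the two brass contact pads in the channel floor (at y = +-29 mm, 7 mm high when up), which move together: 0 up, 0.005 m fully down. The spring pushes up with 4.5 N at 0 and 11 N fully down, so the sled's own weight does not move it; it comes up again when the push ends.
- cart_orange: Bystander to be left alone: spare white test cartridge with orange foot and cap, upright, 30 x 40 x 60 mm; origin at the centre of the underside.
- cart_green: Bystander to be left alone: spare white test cartridge with green foot and cap, upright, 30 x 40 x 60 mm; origin at the centre of the underside.
- reagent: Bystander to be left alone: reagent bottle with red cap, 56 mm across, 120 mm tall; origin at the centre of the underside.
- specimen: Bystander to be left alone: specimen jar with yellow cap, 60 mm across, 65 mm tall; origin at the centre of the underside.
- timer: Bystander to be left alone: white bench timer lying flat, 50 x 70 x 20 mm; origin at the centre of the underside.
- tipbox: Bystander to be left alone: blue pipette tip box, 85 x 120 x 51 mm; origin at the centre of the underside.
Mind the look-alikes: they are no part of the job. What is shaped like the part that bears sled_mid but pink is not meant.

How it is judged:
By the outcome, as a careful person would: the job done as asked, in the order asked, and still so for the second after the job is handed in, while the arm keeps its last pose, push and grip.
It also fails if it takes over 51 s, if anything falls off the work surface, if the arm or the gripper's body presses on something with over 40 N, if the wrist force passes 120 N, or if a joint passes its speed limit or range.

## Working session

There is one attempt and no reset: what is moved stays moved. The work goes in short steps, Python scripts to look and compute and a tool call to move; the robot and the scene stay as the last step left them, time stands still between calls to the robot, and variables do not carry over. Pictures are saved under pics/ and viewed, at most 10 in all, crops included, and the job is handed in when it is done.

Besides the shell and the picture viewer there is one more tool, called after "Request:" by a JSON object that holds its "fn" and its "kwargs", one argument or row to a line. step_arm: Moves the arm, as the interface text tells. Its arguments: {"type":"object","properties":{"commands":{"type":"array","items":{"type":"object","properties":{"fingers":{"type":"number"},"dx":{"type":"number"},"dy":{"type":"number"},"dz":{"type":"number"},"roll":{"type":"number"}}}},"squeeze":{"type":"number"}},"required":["commands"]}

```bash
mkdir -p pics; cat > h.py <<'E'
import numpy as np, cv2, pickle
from workcell import *
def cloud(d,c):
    K=np.array(c["intrinsics"]);T=np.linalg.inv(np.array(c["world_to_cam"]))
    v,u=np.indices(d.shape)
    P=np.stack([(u-K[0,2])/K[0,0]*d,-(v-K[1,2])/K[1,1]*d,-d],-1)
    return P@T[:3,:3].T+T[:3,3]
E
python3 - <<'E'
from h import *
s=read_state();print({k:np.round(v,3) for k,v in s.items()})
for n in("scene","side"):
    c=calibration(n);im,d=read_camera(n);pickle.dump((im,d,c),open(n+".pkl","wb"));cv2.imwrite(f"pics/{n}0.png",im)
    print(n,{k:np.round(v,3) for k,v in c.items()})
E
```

```text
{'time': np.float64(0.0), 'q': array([ 1.096,  0.265,  1.605,  0.   ,  1.274, -0.037]), 'joint_vel': array([-0.001, -0.001, -0.001, -0.   ,  0.001,  0.001]), 'joint_torque': array([-1.0000e-03, -5.1509e+01, -3.6733e+01, -0.0000e+00,  1.3000e-02,
       -0.0000e+00]), 'tool_pos': array([0.286, 0.611, 0.23 ]), 'tcp_rot': array([-6.820e-01, -3.066e+00,  3.000e-03]), 'wrist_force': array([ 0.064, -0.181, -0.957]), 'torque': array([ 0.021, -0.023,  0.038]), 'grip_force': np.float64(0.0), 'width': np.float64(1.0)}
scene {'intrinsics': array([[463.023,   0.   , 257.058],
       [  0.   , 463.023, 189.357],
       [  0.   ,   0.   ,   1.   ]]), 'world_to_cam': array([[ 0.711,  0.703,  0.013, -0.269],
       [-0.457,  0.448,  0.768,  0.25 ],
       [ 0.534, -0.553,  0.64 , -1.922],
       [ 0.   ,  0.   ,  0.   ,  1.   ]])}
side {'intrinsics': array([[362.276,   0.   , 252.361],
       [  0.   , 362.276, 186.494],
       [  0.   ,   0.   ,   1.   ]]), 'world_to_cam': array([[-0.997, -0.08 , -0.008,  0.516],
       [ 0.048, -0.667,  0.743, -0.177],
       [-0.065,  0.74 ,  0.669, -0.881],
       [ 0.   ,  0.   ,  0.   ,  1.   ]])}
```

View pics/scene0.png

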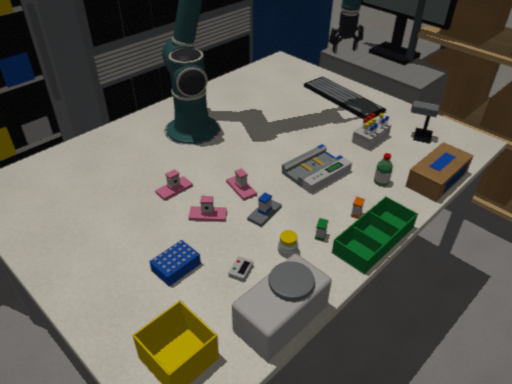

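View pics/side0.png

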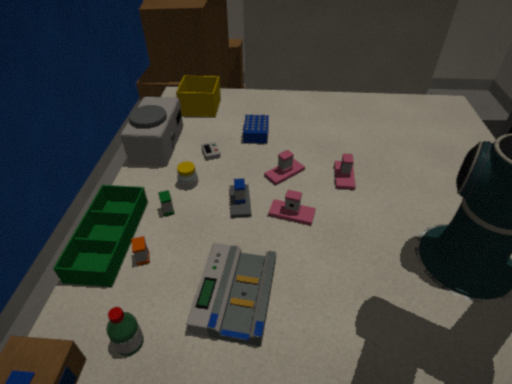

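The grey sled with the blue-and-white cartridge is at scene (264,208) / side (240,200). The look-alikes are pink sleds at scene (174,184), (241,184) and (208,210), plus spares in orange at (358,207) and green at (321,229). I choose the grey one. The reader is at scene (317,167) / side (235,292), with its blue-marked end towards the bottom in the side view.

```bash
python3 - <<'E'
from h import *
box={"scene":((240,185,290,235),(275,135,360,195)),"side":((215,165,265,225),(180,235,285,350))}
crops=[]
A={}
for n in box:
    im,d,c=pickle.load(open(n+".pkl","rb"));P=cloud(d,c);hsv=cv2.cvtColor(im,cv2.COLOR_BGR2HSV)
    for i,(a,b,e,f) in enumerate(box[n]):
        crops.append(cv2.resize(im[b:f,a:e],(400,300),interpolation=cv2.INTER_CUBIC))
        A[n,i]=(P[b:f,a:e].reshape(-1,3),hsv[b:f,a:e].reshape(-1,3))
    p=P[210:214,120:300:60] if n=="scene" else P[180:184,330:334]
    print(n,"bench z",np.round(p[...,2].ravel(),4)[:8])
    p,h=A[n,0]
    for lo,hi in((.009,.020),(.03,.09),(.069,.08)):
        q=p[(p[:,2]>lo)&(p[:,2]<hi)]
        r=cv2.minAreaRect(q[:,:2].astype(np.float32)*1000);print("sled",lo,len(q),np.median(q[:,2]).round(4),np.round(r[0],1),np.round(r[1],1),round(r[2],1))
    p,h=A[n,1]
    for lo,hi in((.013,.05),(.036,.05),(.016,.026)):
        q=p[(p[:,2]>lo)&(p[:,2]<hi)]
        r=cv2.minAreaRect(q[:,:2].astype(np.float32)*1000);print("reader",lo,len(q),np.median(q[:,2]).round(4),np.round(r[0],1),np.round(r[1],1),round(r[2],1))
    m=(h[:,0]>100)&(h[:,0]<125)&(h[:,1]>150)&(p[:,2]>.012);q=p[m];print("blue",len(q),q.mean(0).round(3),np.ptp(q,0).round(3))
    m=(h[:,0]>15)&(h[:,0]<32)&(h[:,1]>130)&(p[:,2]>.015);q=p[m]
    if len(q)>8:
        _,l,cc=cv2.kmeans(q[:,:2].astype(np.float32),2,None,(3,30,1e-5),5,0);print("brass",len(q),cc.round(4),np.median(q[:,2]))
cv2.imwrite("pics/crop.png",np.vstack([np.hstack(crops[:2]),np.hstack(crops[2:])]))
E
```

```text
scene bench z [-0.0026 -0.0023  0.0031 -0.0014  0.0019  0.0017 -0.0013  0.0038]
sled 0.009 454 0.0144 [ 517.9 -160.5] [168.7 128.5] 3.4
sled 0.03 243 0.0645 [ 586.7 -168.2] [ 53.5 308.4] 70.4
sled 0.069 89 0.0735 [ 640.1 -186.9] [ 47.  195.8] 68.1
reader 0.013 1875 0.0363 [556.6 214.1] [371.9 163.1] 83.9
reader 0.036 948 0.0422 [554.4 213.6] [369.9 161.2] 84.4
reader 0.016 580 0.0211 [568.7 205.6] [369.6 153. ] 79.3
blue 28 [0.537 0.23  0.036] [0.109 0.045 0.032]
brass 60 [[0.5237 0.1691]
 [0.5167 0.1121]] 0.026242308531520764
side bench z [-0.0026  0.0032 -0.0018 -0.0002 -0.001   0.0017  0.0011  0.0011]
sled 0.009 428 0.0138 [ 561.3 -187.5] [190.2  86.7] 81.4
sled 0.03 217 0.0714 [ 566.5 -156.4] [29.8 42.1] 10.3
sled 0.069 118 0.0736 [ 566.4 -156.4] [27.5 42.9] 6.6
reader 0.013 6410 0.0386 [545.8 139.1] [212.5 153.3] 84.1
reader 0.036 3482 0.0417 [545.8 138.9] [211.8 153.3] 84.1
reader 0.016 2275 0.02 [545.  139.2] [212.5 151.8] 84.0
blue 342 [0.531 0.236 0.037] [0.121 0.366 0.709]
brass 278 [[0.5268 0.1712]
 [0.5212 0.1137]] 0.026730665345295168
```

View pics/crop.png

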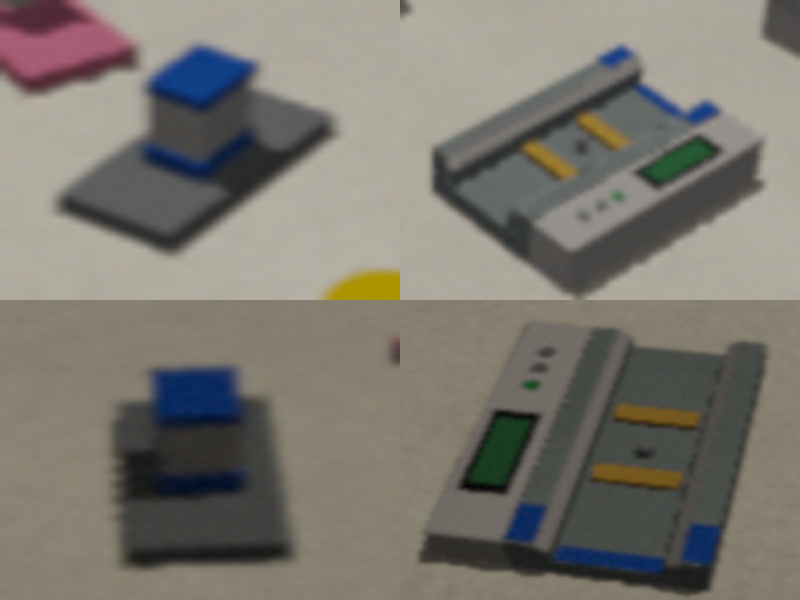

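The crops confirm it: a grey plate with a white cartridge and blue foot and cap. In the reader crops, the blue marks are at the +y world end and the dark pin sits between the brass pads. Next I'll move over the reader and look with the wrist camera.

```bash
cat >> h.py <<'E'
from scipy.spatial.transform import Rotation as Ro
def to(x,y,z,head=None):
    s=read_state();R=Ro.from_rotvec(s["tcp_rot"]).as_matrix();p=s["tool_pos"]
    h=np.degrees(np.arctan2(R[1,1],R[0,1]))
    print("t",round(float(s["time"]),2),"tcp",np.round(p,4),"head",round(h,2),"F",np.round(s["wrist_force"],1),"w",round(float(s["width"]),3))
    print("move",np.round(R.T@(np.array([x,y,z])-p),4),"roll",None if head is None else round((h-head+180)%360-180,2))
def fish(u,v,z,c):
    K=np.array(c["intrinsics"]);T=np.linalg.inv(np.array(c["world_to_cam"]))
    a=(np.asarray(u,float)-K[0,2])/K[0,0];b=(np.asarray(v,float)-K[1,2])/K[1,1];r=np.hypot(a,b)+1e-9
    D=np.stack([a/r*np.sin(r),-b/r*np.sin(r),-np.cos(r)],-1)@T[:3,:3].T
    return T[:3,3]+D*((z-T[2,3])/D[...,2])[...,None]
E
python3 - <<'E'
from h import *
for n in("scene","side"):
    im,d,c=pickle.load(open(n+".pkl","rb"));P=cloud(d,c);P=P.reshape(-1,3)
    q=P[(P[:,2]>.008)&(P[:,2]<.021)&(np.hypot(P[:,0]-.5665,P[:,1]+.1564)<.08)]
    r=cv2.minAreaRect(q[:,:2].astype(np.float32)*1000);print(n,len(q),r)
to(.52,.10,.27,83)
print(calibration("wrist"))
E
```

```text
scene 315 ((570.0719604492188, -157.29220581054688), (59.5967903137207, 125.6515884399414), 8.834051132202148)
side 435 ((566.3118896484375, -157.71566772460938), (55.913394927978516, 125.36140441894531), 8.975110054016113)
t 0.1 tcp [0.2859 0.6108 0.2301] head 64.92 F [ 0.1 -0.4 -0.2] w 1.001
move [-0.4286 -0.3634 -0.0392] roll -18.08
{'intrinsics': array([[297.31863964,   0.        , 262.23598369],
       [  0.        , 297.31863964, 193.79275717],
       [  0.        ,   0.        ,   1.        ]]), 'world_to_cam': array([[ 0.42443679,  0.90545572, -0.00183217, -0.67462515],
       [-0.87440349,  0.40935384, -0.26047643,  0.03306844],
       [-0.23509987,  0.11215784,  0.96547847, -0.37751869],
       [ 0.        ,  0.        ,  0.        ,  1.        ]])}
```

Request:
{"fn": "step_arm", "kwargs": {
  "commands": [
    {"fingers": -1, "dx": -0.05, "dy": -0.042, "dz": -0.039, "roll": -10},
    {"fingers": -1, "dx": -0.1, "dy": -0.085, "dz": -0.039, "roll": -18},
    {"fingers": -1, "dx": -0.15, "dy": -0.127, "dz": -0.039, "roll": -18},
    {"fingers": -1, "dx": -0.2, "dy": -0.17, "dz": -0.039, "roll": -18},
    {"fingers": -1, "dx": -0.25, "dy": -0.212, "dz": -0.039, "roll": -18},
    {"fingers": -1, "dx": -0.3, "dy": -0.254, "dz": -0.039, "roll": -18},
    {"fingers": -1, "dx": -0.35, "dy": -0.297, "dz": -0.039, "roll": -18},
    {"fingers": -1, "dx": -0.4, "dy": -0.34, "dz": -0.039, "roll": -18}
  ]
}}

```text
time: 1.1
tool_pos: [0.4905, 0.1629, 0.27]
tcp_rot: [-0.194, -3.136, -0.0]
wrist_force: [0.5, 0.6, 0.8]
width: 1.0
grip_force: 0.0
```

Request:
{"fn": "step_arm", "kwargs": {
  "commands": [
    {"fingers": -1},
    {"fingers": -1},
    {"fingers": -1}
  ]
}}

```text
invalid input
```

```bash
python3 - <<'E'
from h import *
to(.567,-.157,.2,98.9)
c=calibration("wrist");im,d=read_camera("wrist");pickle.dump((im,d,c),open("w1.pkl","wb"));cv2.imwrite("pics/w1.png",im)
E
```

```text
t 1.1 tcp [0.4905 0.1629 0.27  ] head 82.93 F [0.5 0.6 0.8] w 1.0
move [-0.1153 -0.3081  0.07  ] roll -15.97
```

View pics/w1.png

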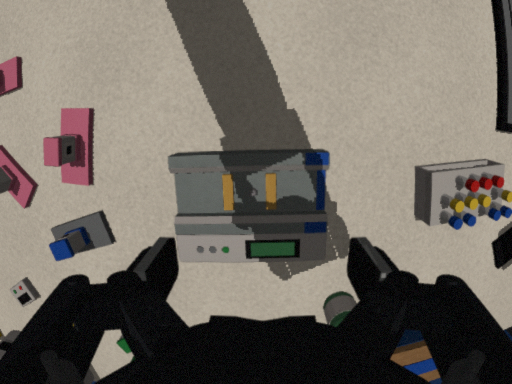

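The wrist view shows the reader centred, with the brass pads at (228,192) and (271,190) and the blue end to the right. The sled is at (82,236).

```bash
python3 - <<'E'
from h import *
im,d,c=pickle.load(open("w1.pkl","rb"));hsv=cv2.cvtColor(im,cv2.COLOR_BGR2HSV)
m=cv2.inRange(hsv,(12,120,60),(32,255,255));m[:160]=0;m[225:]=0;m[:,:200]=0;m[:,300:]=0
cs=[]
for k in cv2.findContours(m,0,1)[0]:
    if cv2.contourArea(k)>60:
        v,u=np.nonzero(cv2.drawContours(np.zeros_like(m),[k],-1,255,-1))
        X=fish(u,v,.027,c);r=cv2.minAreaRect((X[:,:2]*1000).astype(np.float32));print("brass",X.mean(0).round(4),np.round(r[0],1),np.round(r[1],1),round(r[2],1));cs.append(X.mean(0))
cs=sorted(cs,key=lambda p:p[1]);e=cs[-1]-cs[0];print("mid",np.mean(cs,0),"ang",np.degrees(np.arctan2(e[1],e[0])),np.linalg.norm(e))
# depth-based: points from fisheye depth
K=c["intrinsics"];T=np.linalg.inv(c["world_to_cam"]);v,u=np.indices(d.shape)
a=(u-K[0,2])/K[0,0];b=(v-K[1,2])/K[1,1];r=np.hypot(a,b)+1e-9;t=np.tan(r)/r
P=np.stack([a*t*d,-b*t*d,-d],-1)@T[:3,:3].T+T[:3,3]
q=P[145:265,160:335].reshape(-1,3)
print("bench",np.median(P[270:280,250:300,2]),np.median(P[100:140,330:400,2]))
ye=e[:2]/np.linalg.norm(e[:2]);
for lo,hi in((.012,.05),(.037,.048)):
    w=q[(q[:,2]>lo)&(q[:,2]<hi)];R=cv2.minAreaRect((w[:,:2]*1000).astype(np.float32));print(R)
ang=np.radians(84.2);ye=np.array([np.cos(ang),np.sin(ang)]);xe=np.array([ye[1],-ye[0]]);mid=np.mean(cs,0)[:2]
l=(q[:,:2]-mid)@np.stack([xe,ye],1)*1000
for yy in(-60,0,60):
    s=(abs(l[:,1]-yy)<12)
    h=[np.median(q[s&(abs(l[:,0]-x)<1.5),2])*1000 for x in range(-48,60,3)];print(yy,np.round(h))
    
s=(q[:,2]>.03)&(abs(l[:,0])<26);print("pin",l[s].mean(0) if s.any() else None,s.sum())
# sled
g=P[205:265,45:120].reshape(-1,3);w=g[(g[:,2]>.008)&(g[:,2]<.02)];print("sled",cv2.minAreaRect((w[:,:2]*1000).astype(np.float32)))
w=g[g[:,2]>.065];print(cv2.minAreaRect((w[:,:2]*1000).astype(np.float32)))
E
```

```text
brass [0.5197 0.1134 0.027 ] [519.9 113.5] [13.9 48.9] 84.1
brass [0.5258 0.1706 0.027 ] [526.4 171.2] [13.5 49.8] 83.1
mid [0.52273728 0.14199698 0.027     ] ang 83.91924122467091 0.057533543460160826
bench -0.0010571924341500616 -0.0007245673028383193
((545.5400390625, 139.43743896484375), (210.9905242919922, 153.4932098388672), 83.97492218017578)
((545.59912109375, 139.47219848632812), (210.60345458984375, 153.2897491455078), 84.04996490478516)
-60 [41. 41. 41. 41. 41. 37. 35. 20. 19. 19. 19. 19. 19. 19. 19. 19. 19. 19.
 19. 19. 19. 19. 19. 19. 19. 19. 20. 33. 37. 40. 41. 41. 41. 41. 41. 40.]
0 [41. 41. 41. 41. 39. 36. 34. 19. 19. 19. 19. 19. 19. 19. 19. 20. 20. 20.
 19. 19. 19. 19. 19. 19. 19. 19. 20. 33. 37. 40. 41. 41. 41. 41. 41. 40.]
60 [41. 41. 41. 41. 40. 37. 34. 19. 19. 19. 19. 19. 20. 19. 19. 19. 19. 19.
 19. 19. 19. 19. 19. 19. 19. 19. 19. 32. 37. 40. 41. 41. 41. 41. 41. 40.]
pin [0.81021967 4.98596766] 34
sled ((566.882080078125, -156.60675048828125), (57.43649673461914, 122.2749252319336), 8.980700492858887)
((508.3114318847656, 1.0782623291015625), (36.86271286010742, 377.6763916015625), 20.367355346679688)
```

Request:
{"fn": "step_arm", "kwargs": {
  "commands": [
    {"fingers": -1, "dx": -0.03, "dy": -0.06, "dz": 0.0, "roll": -10},
    {"fingers": -1, "dx": -0.05, "dy": -0.11, "dz": 0.02, "roll": -16},
    {"fingers": -1, "dx": -0.06, "dy": -0.16, "dz": 0.03, "roll": -16},
    {"fingers": -1, "dx": -0.06, "dy": -0.21, "dz": 0.03, "roll": -16},
    {"fingers": -1, "dx": -0.06, "dy": -0.26, "dz": 0.03, "roll": -16},
    {"fingers": -1, "dx": -0.06, "dy": -0.3, "dz": 0.03, "roll": -16},
    {"fingers": -1, "dx": -0.06, "dy": -0.3, "dz": 0.03, "roll": -16},
    {"fingers": -1, "dx": -0.06, "dy": -0.3, "dz": 0.03, "roll": -16}
  ]
}}

```text
time: 2.15
tool_pos: [0.5126, -0.1397, 0.2399]
tcp_rot: [0.243, -3.132, -0.001]
wrist_force: [-0.2, 0.1, -0.4]
width: 0.999
grip_force: 0.0
```

```bash
python3 - <<'E'
from h import *
to(.567,-.157,.15,98.9)
c=calibration("wrist");im,d=read_camera("wrist");pickle.dump((im,d,c),open("w2.pkl","wb"));cv2.imwrite("pics/w2.png",im)
E
```

```text
t 2.15 tcp [ 0.5126 -0.1397  0.2399] head 98.88 F [-0.2  0.1 -0.4] w 0.999
move [-0.0511 -0.0256  0.0898] roll -0.02
```

View pics/w2.png

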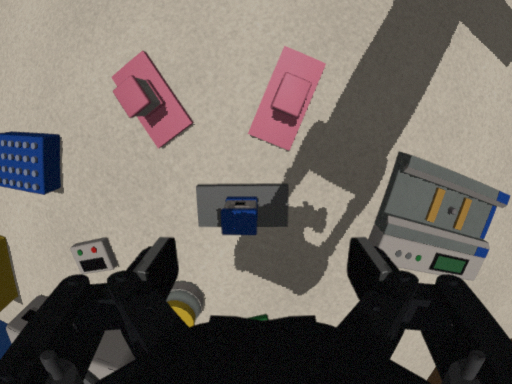

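The wrist view shows the grey sled at (242,206), head-on and level with the tool axes. The pink ones are at (151,99) and (287,98).

```bash
python3 - <<'E'
from h import *
im,d,c=pickle.load(open("w2.pkl","rb"))
K=c["intrinsics"];T=np.linalg.inv(c["world_to_cam"]);v,u=np.indices(d.shape)
a=(u-K[0,2])/K[0,0];b=(v-K[1,2])/K[1,1];r=np.hypot(a,b)+1e-9;t=np.tan(r)/r
P=np.stack([a*t*d,-b*t*d,-d],-1)@T[:3,:3].T+T[:3,3]
g=P[175:240,190:300].reshape(-1,3);g=g[np.hypot(g[:,0]-.567,g[:,1]+.157)<.08]
for lo,hi in((.007,.02),(.066,.085)):
    w=g[(g[:,2]>lo)&(g[:,2]<hi)];print(lo,np.median(w[:,2]),cv2.minAreaRect((w[:,:2]*1000).astype(np.float32)))
hsv=cv2.cvtColor(im,cv2.COLOR_BGR2HSV);m=cv2.inRange(hsv,(100,150,60),(128,255,255));m[:195]=0;m[240:]=0;m[:,:210]=0;m[:,270:]=0
k=max(cv2.findContours(m,0,1)[0],key=cv2.contourArea).reshape(-1,2)
X=fish(k[:,0],k[:,1],.074,c);print("cap",cv2.minAreaRect((X[:,:2]*1000).astype(np.float32)))
to(.567,-.157,.10,98.9)
E
```

```text
0.007 0.013023428248189084 ((566.5550537109375, -156.97854614257812), (57.00789260864258, 120.43042755126953), 9.05738353729248)
0.066 0.07289323303088235 ((566.2457275390625, -157.5598907470703), (29.770418167114258, 40.120975494384766), 9.00522232055664)
cap ((553.7637329101562, -153.062255859375), (8.097522735595703, 27.41324234008789), 9.01297664642334)
t 2.2 tcp [ 0.5128 -0.1393  0.24  ] head 98.95 F [-0.5 -0.3 -0.3] w 0.998
move [-0.0509 -0.0261  0.1399] roll 0.05
```

Request:
{"fn": "step_arm", "kwargs": {
  "commands": [
    {"fingers": -1, "dx": -0.0504, "dy": -0.026, "dz": 0.0, "roll": 0},
    {"fingers": -1, "dx": -0.0504, "dy": -0.026, "dz": 0.05, "roll": 0},
    {"fingers": -1, "dx": -0.0504, "dy": -0.026, "dz": 0.1, "roll": 0},
    {"fingers": -1, "dx": -0.0504, "dy": -0.026, "dz": 0.12, "roll": 0},
    {"fingers": -1, "dx": -0.0504, "dy": -0.026, "dz": 0.12, "roll": 0}
  ]
}}

```text
time: 2.82
tool_pos: [0.5657, -0.1568, 0.1189]
tcp_rot: [0.246, -3.129, -0.002]
wrist_force: [0.4, 0.2, 0.4]
width: 0.993
grip_force: 0.0
```

```bash
python3 -c "
from h import *
to(.5665,-.1572,.026,99)"
```

```text
t 2.83 tcp [ 0.5657 -0.1568  0.1189] head 98.99 F [0.4 0.2 0.4] w 0.993
move [-0.001  -0.0007  0.0929] roll -0.01
```

Request:
{"fn": "step_arm", "kwargs": {
  "commands": [
    {"fingers": -1, "dx": -0.001, "dy": -0.0005, "dz": 0.03, "roll": 0},
    {"fingers": -1, "dx": -0.001, "dy": -0.0005, "dz": 0.065, "roll": 0},
    {"fingers": -1, "dx": -0.001, "dy": -0.0005, "dz": 0.093, "roll": 0},
    {"fingers": 0, "dx": -0.001, "dy": -0.0005, "dz": 0.093, "roll": 0},
    {"fingers": 1, "dx": -0.001, "dy": -0.0005, "dz": 0.093, "roll": 0},
    {"fingers": 1, "dx": -0.001, "dy": -0.0005, "dz": 0.093, "roll": 0},
    {"fingers": 1, "dx": -0.001, "dy": -0.0005, "dz": 0.093, "roll": 0},
    {"fingers": 1, "dx": -0.001, "dy": -0.0005, "dz": 0.093, "roll": 0}
  ],
  "squeeze": 70
}}

```text
time: 3.82
tool_pos: [0.5701, -0.159, 0.0303]
tcp_rot: [-0.244, 3.127, -0.003]
wrist_force: [-1.1, 1.8, 7.6]
width: 0.453
grip_force: 69.3
```

Request:
{"fn": "step_arm", "kwargs": {
  "commands": [
    {"fingers": 1, "dx": 0, "dy": 0, "dz": 0, "roll": 0},
    {"fingers": 1, "dx": 0, "dy": 0, "dz": 0, "roll": 0},
    {"fingers": 1, "dx": 0, "dy": 0, "dz": 0, "roll": 0},
    {"fingers": 1, "dx": 0, "dy": 0, "dz": 0, "roll": 0}
  ]
}}

```text
time: 4.32
tool_pos: [0.5701, -0.159, 0.0303]
tcp_rot: [-0.244, 3.127, -0.003]
wrist_force: [-0.3, 1.2, 7.4]
width: 0.455
grip_force: 69.3
```

```bash
python3 -c "
from h import *
to(.5665,-.1572,.026,99)"
```

```text
t 4.33 tcp [ 0.5701 -0.159   0.0303] head 98.91 F [-0.3  1.2  7.4] w 0.455
move [0.0033 0.0023 0.0042] roll -0.09
```

```bash
python3 - <<'E'
from h import *
a,d,c=pickle.load(open("side.pkl","rb"));P=cloud(d,c)
print("jar top",P[168,187])
im,d=read_camera("side");pickle.dump((im,d,c),open("side2.pkl","wb"));im2,_=read_camera("scene")
cv2.imwrite("pics/s2.png",np.hstack([cv2.resize(im[130:240,160:300],(400,314),interpolation=2),cv2.resize(im2[140:270,195:335],(338,314),interpolation=2)]))
s=read_state();print(s["q"],s["joint_torque"],s["torque"],s["wrist_force"])
E
```

```text
jar top [ 0.72515726 -0.22120278  0.06433868]
[-3.14232400e-01  3.05965443e-01  1.95603002e+00  3.78476174e-04
  8.74509637e-01 -2.04082215e+00] [-5.38753811e-01 -4.29609883e+01 -2.72605902e+01 -2.13033236e-01
 -2.35763211e-01  1.51240110e-02] [0.18004015 0.03384141 0.01279645] [-0.02255084  0.33004356  7.17786558]
```

View pics/s2.png

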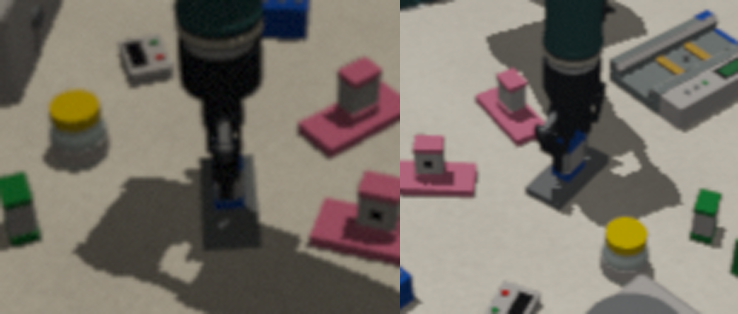

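Nothing is blocking, and the grip is good. I'll lift.

Request:
{"fn": "step_arm", "kwargs": {
  "commands": [
    {"fingers": 1, "dx": 0, "dy": 0, "dz": -0.02, "roll": 0},
    {"fingers": 1, "dx": 0, "dy": 0, "dz": -0.06, "roll": 0},
    {"fingers": 1, "dx": 0, "dy": 0, "dz": -0.12, "roll": 0},
    {"fingers": 1, "dx": 0, "dy": 0, "dz": -0.15, "roll": 0},
    {"fingers": 1, "dx": 0, "dy": 0, "dz": -0.15, "roll": 0},
    {"fingers": 1, "dx": 0, "dy": 0, "dz": -0.15, "roll": 0}
  ]
}}

```text
time: 5.18
tool_pos: [0.5666, -0.1581, 0.1761]
tcp_rot: [0.244, -3.13, -0.001]
wrist_force: [0.7, 0.8, -3.6]
width: 0.454
grip_force: 70.7
```

```bash
python3 - <<'E'
from h import *
# mid reader (.5234,.1418), y dir 84deg; start +30mm
e=np.array([np.cos(np.radians(84)),np.sin(np.radians(84))])
tx,ty=np.array([.5234,.1418])+.03*e;print(tx,ty)
to(tx,ty,.18,84)
c=calibration("wrist");im,d=read_camera("wrist");pickle.dump((im,d,c),open("w3.pkl","wb"));cv2.imwrite("pics/w3.png",im)
for n in("side","scene"):
    cc=calibration(n);i2,d2=read_camera(n);pickle.dump((i2,d2,cc),open(n+"3.pkl","wb"))
    P=cloud(d2,cc).reshape(-1,3);p=read_state()["tool_pos"]
    q=P[(np.hypot(P[:,0]-p[0],P[:,1]-p[1])<.085)&(P[:,2]>p[2]-.04)&(P[:,2]<p[2]+.003)]
    print(n,np.histogram(q[:,2],8));
    z=p[2]-.014
    w=q[abs(q[:,2]-z)<.008];print(len(w),np.median(w[:,2]),cv2.minAreaRect((w[:,:2]*1000).astype(np.float32)))
E
```

```text
0.5265358538980296 0.1716356568610482
t 5.17 tcp [ 0.5666 -0.1581  0.1761] head 98.91 F [ 0.7  0.8 -3.6] w 0.454
move [-0.0115  0.332  -0.0036] roll 14.91
side (array([ 22,  26,  28, 397,  48,  13,  15,  10]), array([0.1434768 , 0.14762092, 0.15176504, 0.15590915, 0.16005327,
       0.16419739, 0.1683415 , 0.17248562, 0.17662974]))
475 0.15878055724431972 ((562.3197631835938, -156.3219451904297), (55.92382049560547, 123.3906021118164), 8.861001968383789)
scene (array([ 15,  43,  43, 185, 122,  20,  16,   6]), array([0.14096433, 0.14554907, 0.15013381, 0.15471855, 0.15930329,
       0.16388803, 0.16847277, 0.17305751, 0.17764225]))
351 0.1586469882882381 ((564.8256225585938, -158.3280792236328), (60.43174362182617, 123.22709655761719), 9.30377197265625)
```

View pics/w3.png

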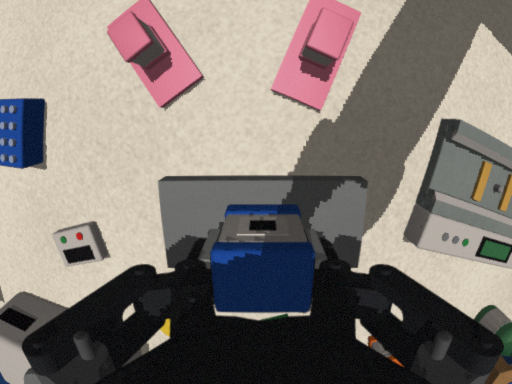

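The wrist view shows the sled held level, with the plate's far edge on row 177 from column 160 to 366. Next I'll measure its offset in the hand.

```bash
python3 - <<'E'
from h import *
im,d,c=pickle.load(open("w3.pkl","rb"))
K=c["intrinsics"];T=np.linalg.inv(c["world_to_cam"]);v,u=np.indices(d.shape)
a=(u-K[0,2])/K[0,0];b=(v-K[1,2])/K[1,1];r=np.hypot(a,b)+1e-9;t=np.tan(r)/r
P=np.stack([a*t*d,-b*t*d,-d],-1)@T[:3,:3].T+T[:3,3]
R=Ro.from_rotvec([.244,-3.13,-.001]).as_matrix();p=np.array([.5666,-.1581,.1761])
L=(P-p)@R*1000  # tool coords
m=np.zeros(d.shape,bool);m[170:265,150:380]=1
m&=(L[...,2]>10)&(L[...,2]<26)
w=L[m];print(len(w),np.median(w,0))
rr=cv2.minAreaRect(w[:,:2].astype(np.float32));print(rr)
A=np.c_[w[:,:2],np.ones(len(w))];k=(w[:,2]>12)&(w[:,2]<22);s=np.linalg.lstsq(A[k],w[k,2],rcond=None)[0];print("slope deg",np.degrees(s[:2]),"z0",s[2])
for lo,hi in((-60,-30),(30,60)):
    q=w[(w[:,1]>lo)&(w[:,1]<hi)];print("x far edge",np.percentile(q[:,0],[0,1,99,100]))
print("y ends",np.percentile(w[:,1],[0,.5,99.5,100]))
# cap
m=np.zeros(d.shape,bool);m[200:320,205:325]=1
m&=(L[...,2]>-50)&(L[...,2]<-36);q=L[m];print("cap",len(q),np.median(q[:,2]),cv2.minAreaRect(q[:,:2].astype(np.float32)))
E
```

```text
11005 [17.48411261  1.09082796 17.19097468]
((3.7831993103027344, 0.75250244140625), (54.5768928527832, 120.63507080078125), 0.09411328285932541)
slope deg [ 0.26036761 -0.14458474] z0 17.151834459594568
x far edge [-23.40637951 -20.67395943  30.50399677  31.01233881]
x far edge [-23.23372209 -20.39170769  30.56936701  30.9725488 ]
y ends [-59.52861741 -58.88190763  60.26613311  61.11030159]
cap 7296 -42.62746008093959 ((2.7964630126953125, 1.6861686706542969), (47.61868667602539, 30.632537841796875), 89.89765167236328)
```

Request:
{"fn": "step_arm", "kwargs": {
  "commands": [
    {"fingers": 1, "dx": 0, "dy": 0.03, "dz": 0, "roll": 3},
    {"fingers": 1, "dx": 0, "dy": 0.08, "dz": 0, "roll": 7},
    {"fingers": 1, "dx": -0.005, "dy": 0.13, "dz": 0, "roll": 11},
    {"fingers": 1, "dx": -0.005, "dy": 0.18, "dz": 0, "roll": 14.9},
    {"fingers": 1, "dx": -0.01, "dy": 0.23, "dz": 0, "roll": 14.9},
    {"fingers": 1, "dx": -0.0142, "dy": 0.28, "dz": 0, "roll": 14.9},
    {"fingers": 1, "dx": -0.0142, "dy": 0.315, "dz": 0.0, "roll": 14.9},
    {"fingers": 1, "dx": -0.0142, "dy": 0.3308, "dz": 0.02, "roll": 14.9}
  ]
}}

```text
time: 6.32
tool_pos: [0.5309, 0.1726, 0.157]
tcp_rot: [0.16, 3.136, 0.001]
wrist_force: [0.5, -0.3, -2.0]
width: 0.454
grip_force: 71.0
```

Request:
{"fn": "step_arm", "kwargs": {
  "commands": [
    {"fingers": 1, "dx": 0, "dy": 0, "dz": 0.03, "roll": 0},
    {"fingers": 1, "dx": 0, "dy": 0, "dz": 0.06, "roll": 0},
    {"fingers": 1, "dx": 0, "dy": 0, "dz": 0.06, "roll": 0},
    {"fingers": 1, "dx": 0, "dy": 0, "dz": 0.06, "roll": 0},
    {"fingers": 1, "dx": 0, "dy": 0, "dz": 0.06, "roll": 0}
  ]
}}

```text
time: 6.95
tool_pos: [0.5317, 0.1706, 0.0986]
tcp_rot: [0.165, 3.135, 0.001]
wrist_force: [-0.1, 0.4, -2.5]
width: 0.456
grip_force: 71.0
```

```bash
python3 - <<'E'
from h import *
to(.5294,.1708,.086,84)
s=read_state();R=Ro.from_rotvec(s["tcp_rot"]).as_matrix();p=s["tool_pos"]
c=calibration("wrist");im,d=read_camera("wrist");pickle.dump((im,d,c),open("w4.pkl","wb"));cv2.imwrite("pics/w4.png",im)
K=c["intrinsics"];T=np.linalg.inv(c["world_to_cam"]);v,u=np.indices(d.shape)
a=(u-K[0,2])/K[0,0];b=(v-K[1,2])/K[1,1];r=np.hypot(a,b)+1e-9;t=np.tan(r)/r
P=np.stack([a*t*d,-b*t*d,-d],-1)@T[:3,:3].T+T[:3,3]
L=(P-p)@R*1000
m=np.zeros(d.shape,bool);m[165:265,150:380]=1
w=L[m&(L[...,2]>12)&(L[...,2]<24)];print("plate",cv2.minAreaRect(w[:,:2].astype(np.float32)),w.max(0))
m[:]=0;m[120:280,0:512]=1
q=P[m&(P[...,2]>.015)&(P[...,2]<.05)&(np.hypot(P[...,0]-.545,P[...,1]-.14)<.15)];print("reader",len(q),cv2.minAreaRect((q[:,:2]*1000).astype(np.float32)))
# channel profile on exposed parts
mid=np.array([.5234,.1418]);g=np.radians(84);M=np.array([[np.sin(g),np.cos(g)],[-np.cos(g),np.sin(g)]])
l=(P[...,:2]-mid)@M*1000;mm=m&(abs(P[...,2]-.03)<.02)
for lo,hi in((-95,-75),(-75,-55),(-55,-40)):
    for z0 in(.0265,.03):
      s=mm&(l[...,1]>lo)&(l[...,1]<hi)&(P[...,2]<z0)
      if s.sum()>20:print(lo,"floor x range",np.percentile(l[s][:,0],[0,1,99,100]).round(1),s.sum())
E
```

```text
t 6.95 tcp [0.5317 0.1706 0.0986] head 83.99 F [-0.1  0.4 -2.5] w 0.456
move [ 0.0024 -0.      0.0126] roll -0.01
plate ((4.11485481262207, 0.7489280700683594), (54.66788864135742, 120.84025573730469), 0.2250392585992813) [31.33456958 61.10106784 23.99911781]
reader 18826 ((531.0001220703125, 140.77493286132812), (210.94757080078125, 123.45720672607422), 84.08296966552734)
-95 floor x range [-53.9 -53.3  31.7  32.4] 1500
-95 floor x range [-53.9 -53.3  31.7  32.4] 1527
-75 floor x range [-54.  -53.5  31.6  32.2] 1630
-75 floor x range [-54.  -53.5  31.7  32.2] 1667
-55 floor x range [-53.9 -53.8  31.4  31.8] 427
-55 floor x range [-53.9 -53.8  31.4  31.8] 434
```

View pics/w4.png

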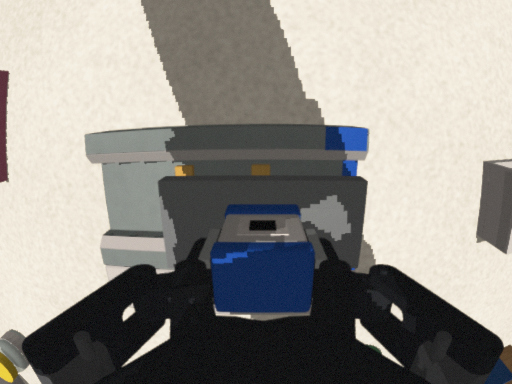

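The view shows the sled over the channel. Its far edge (row 178) is parallel to the wall, and the pads at (184,171) and (261,170) are visible behind it. I'll correct x by about 2 mm and lower it.

Request:
{"fn": "step_arm", "kwargs": {
  "commands": [
    {"fingers": 1, "dx": 0.0018, "dy": 0, "dz": 0.0, "roll": 0},
    {"fingers": 1, "dx": 0.0018, "dy": 0, "dz": 0.01, "roll": 0},
    {"fingers": 1, "dx": 0.0018, "dy": 0, "dz": 0.02, "roll": 0},
    {"fingers": 1, "dx": 0.0018, "dy": 0, "dz": 0.025, "roll": 0},
    {"fingers": 1, "dx": 0.0018, "dy": 0, "dz": 0.028, "roll": 0},
    {"fingers": 1, "dx": 0.0018, "dy": 0, "dz": 0.028, "roll": 0}
  ]
}}

```text
time: 7.75
tool_pos: [0.5285, 0.1707, 0.0689]
tcp_rot: [-0.164, -3.137, 0.0]
wrist_force: [0.7, 0.2, -2.5]
width: 0.45
grip_force: 71.0
```

```bash
python3 -c "
from h import *
to(.5300,.1708,.063,84);print(read_state()['torque'])"
```

```text
t 7.75 tcp [0.5285 0.1707 0.0689] head 84.02 F [ 0.7  0.2 -2.5] w 0.45
move [-0.0015  0.0003  0.0059] roll 0.02
[-0.04088542  0.03541095  0.06710491]
```

Request:
{"fn": "step_arm", "kwargs": {
  "commands": [
    {"fingers": 1, "dx": -0.0012, "dy": 0, "dz": 0.0, "roll": 0},
    {"fingers": 1, "dx": -0.0012, "dy": 0, "dz": 0.003, "roll": 0},
    {"fingers": 1, "dx": -0.0012, "dy": 0, "dz": 0.006, "roll": 0},
    {"fingers": 1, "dx": -0.0012, "dy": 0, "dz": 0.007, "roll": 0},
    {"fingers": 1, "dx": -0.0012, "dy": 0, "dz": 0.007, "roll": 0}
  ]
}}

```text
time: 8.38
tool_pos: [0.5305, 0.1708, 0.0631]
tcp_rot: [0.164, 3.136, 0.001]
wrist_force: [-0.4, -0.6, 3.8]
width: 0.454
grip_force: 70.9
```

```bash
python3 -c "
from h import *
to(.5300,.1708,.063,84);print(read_state()['torque'])"
```

```text
t 8.38 tcp [0.5305 0.1708 0.0631] head 84.02 F [-0.4 -0.6  3.8] w 0.454
move [ 0.0005 -0.0001  0.0001] roll 0.02
[-0.19923078  0.09416101 -0.04880515]
```

It's touching the pin tip with 6 N, and the moment puts the pin about 25 mm behind. I'll slide towards the other end while keeping a light push.

Request:
{"fn": "step_arm", "kwargs": {
  "commands": [
    {"fingers": 1, "dx": 0, "dy": -0.0025, "dz": 0.0005, "roll": 0},
    {"fingers": 1, "dx": 0, "dy": -0.005, "dz": 0.0005, "roll": 0},
    {"fingers": 1, "dx": 0, "dy": -0.0075, "dz": 0.0005, "roll": 0},
    {"fingers": 1, "dx": 0, "dy": -0.01, "dz": 0.0005, "roll": 0},
    {"fingers": 1, "dx": 0, "dy": -0.0125, "dz": 0.0005, "roll": 0},
    {"fingers": 1, "dx": 0, "dy": -0.015, "dz": 0.0005, "roll": 0},
    {"fingers": 1, "dx": 0, "dy": -0.0165, "dz": 0.0005, "roll": 0},
    {"fingers": 1, "dx": 0, "dy": -0.018, "dz": 0.0005, "roll": 0}
  ]
}}

```text
time: 9.38
tool_pos: [0.5297, 0.154, 0.0632]
tcp_rot: [0.165, 3.134, 0.004]
wrist_force: [0.9, 4.1, 3.4]
width: 0.448
grip_force: 70.9
```

```bash
python3 -c "
from h import *
to(.5300,.1708,.063,84);print(read_state()['torque'])"
```

```text
t 9.38 tcp [0.5297 0.154  0.0632] head 83.98 F [0.9 4.1 3.4] w 0.448
move [0.0014 0.0168 0.0003] roll -0.02
[ 0.65741487  0.01474611 -0.03221405]
```

Request:
{"fn": "step_arm", "kwargs": {
  "commands": [
    {"fingers": 1, "dx": 0, "dy": -0.001, "dz": 0.0005, "roll": 0},
    {"fingers": 1, "dx": 0, "dy": -0.002, "dz": 0.0005, "roll": 0},
    {"fingers": 1, "dx": 0, "dy": -0.003, "dz": 0.0005, "roll": 0},
    {"fingers": 1, "dx": 0, "dy": -0.004, "dz": 0.0005, "roll": 0},
    {"fingers": 1, "dx": 0, "dy": -0.005, "dz": 0.0005, "roll": 0}
  ]
}}

```text
time: 10.0
tool_pos: [0.5291, 0.1488, 0.0626]
tcp_rot: [0.164, 3.134, 0.004]
wrist_force: [1.4, 2.2, 3.7]
width: 0.455
grip_force: 70.9
```

Request:
{"fn": "step_arm", "kwargs": {
  "commands": [
    {"fingers": 1, "dx": 0, "dy": -0.001, "dz": 0.0005, "roll": 0},
    {"fingers": 1, "dx": 0, "dy": -0.001, "dz": 0.0005, "roll": 0}
  ]
}}

```text
time: 10.25
tool_pos: [0.5257, 0.146, 0.0593]
tcp_rot: [-0.164, -3.134, 0.002]
wrist_force: [0.2, -0.1, -2.9]
width: 0.454
grip_force: 71.1
```

```bash
python3 -c "
from h import *
to(.5300,.1708,.063,84);print(read_state()['torque'])"
```

```text
t 10.25 tcp [0.5257 0.146  0.0593] head 84.02 F [ 0.2 -0.1 -2.9] w 0.454
move [-0.0016  0.0251 -0.0037] roll 0.02
[-0.00273266 -0.04927771 -0.03420815]
```

The sled dropped (z −3.5 mm and the force vanished), so the hole is on the pin. Now I'll press.

Request:
{"fn": "step_arm", "kwargs": {
  "commands": [
    {"fingers": 1, "dx": -0.001, "dy": 0, "dz": 0.002, "roll": 0},
    {"fingers": 1, "dx": 0, "dy": 0, "dz": 0.004, "roll": 0},
    {"fingers": 1, "dx": 0, "dy": 0, "dz": 0.006, "roll": 0},
    {"fingers": 1, "dx": 0.001, "dy": 0, "dz": 0.008, "roll": 0},
    {"fingers": 1, "dx": 0.001, "dy": 0, "dz": 0.008, "roll": 0}
  ]
}}

```text
time: 10.88
tool_pos: [0.5275, 0.1465, 0.0539]
tcp_rot: [0.163, 3.135, -0.001]
wrist_force: [-0.5, -2.9, 6.0]
width: 0.451
grip_force: 71.0
```

```bash
python3 -c "
from h import *
to(.5274,.146,.053,84);print(read_state()['torque'])"
```

```text
t 10.88 tcp [0.5275 0.1465 0.0539] head 84.04 F [-0.5 -2.9  6. ] w 0.451
move [ 0.0001 -0.0005  0.0009] roll 0.04
[-0.66093527  0.17692421 -0.07069515]
```

Request:
{"fn": "step_arm", "kwargs": {
  "commands": [
    {"fingers": 1, "dx": 0, "dy": -0.001, "dz": 0.002, "roll": 0},
    {"fingers": 1, "dx": 0.001, "dy": -0.001, "dz": 0.004, "roll": 0},
    {"fingers": 1, "dx": 0.002, "dy": -0.001, "dz": 0.006, "roll": 0},
    {"fingers": 1, "dx": 0.002, "dy": -0.001, "dz": 0.006, "roll": 0}
  ]
}}

```text
time: 11.38
tool_pos: [0.5283, 0.1465, 0.052]
tcp_rot: [0.163, 3.13, 0.002]
wrist_force: [-4.8, -3.4, 25.7]
width: 0.447
grip_force: 70.7
```

```bash
python3 -c "
from h import *
to(.5274,.146,.053,84);print(read_state()['torque'])"
```

```text
t 11.38 tcp [0.5283 0.1465 0.052 ] head 84.04 F [-4.8 -3.4 25.7] w 0.447
move [ 0.0008 -0.0006 -0.001 ] roll 0.04
[-0.85060899  0.78657081  0.00172372]
```

Request:
{"fn": "step_arm", "kwargs": {
  "commands": [
    {"fingers": 1, "dx": 0, "dy": 0, "dz": 0, "roll": 0},
    {"fingers": 1, "dx": 0, "dy": 0, "dz": 0, "roll": 0},
    {"fingers": 1, "dx": 0, "dy": 0, "dz": 0, "roll": 0},
    {"fingers": 1, "dx": 0, "dy": 0, "dz": 0, "roll": 0}
  ]
}}

```text
time: 11.88
tool_pos: [0.5283, 0.1466, 0.0521]
tcp_rot: [0.163, 3.13, 0.002]
wrist_force: [-5.2, -3.9, 24.5]
width: 0.455
grip_force: 70.7
```

```bash
python3 - <<'E'
from h import *
to(.5274,.146,.053,84)
im,d=read_camera("side");P=cloud(d,calibration("side"));cv2.imwrite("pics/end.png",cv2.resize(im[170:360,130:310],(568,600),interpolation=2))
g=np.radians(84);M=np.array([[np.sin(g),np.cos(g)],[-np.cos(g),np.sin(g)]]);l=(P[...,:2]-[.5238,.1418])@M*1000
for lo,hi in((-45,-30),(30,55)):
    s=(abs(l[...,0])<22)&(l[...,1]>lo)&(l[...,1]<hi)&(P[...,2]<.05);print("plate z",s.sum(),np.median(P[s][:,2]))
E
```

```text
t 11.88 tcp [0.5283 0.1466 0.0521] head 84.04 F [-5.2 -3.9 24.5] w 0.455
move [ 0.0008 -0.0006 -0.0009] roll 0.04
plate z 35 0.0362558601472357
plate z 231 0.035517252486800155
```

View pics/end.png

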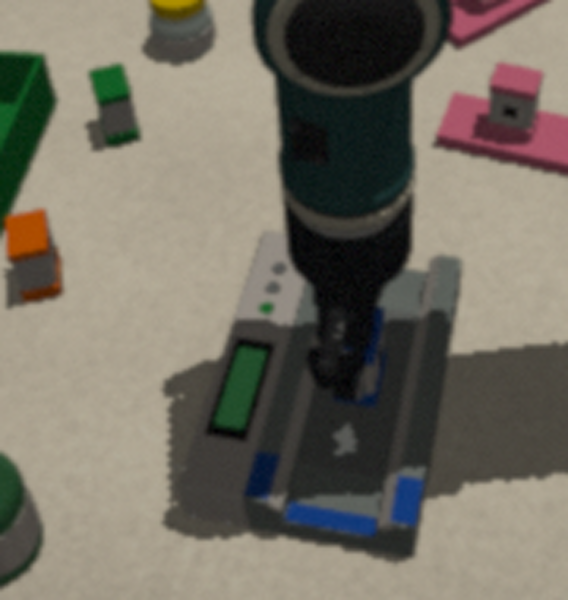

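The picture shows the sled flat in the channel between the walls. The plate top is at 36 mm at both ends, which puts the underside 2 mm above the floor: fully down, and still held at about 25 N. Handing in.

```bash
python3 -c "
from workcell import finish_job
print(finish_job())"
```

```text
the job is handed in; nothing more can be done
None
```

I handed the job in with the grey sled on the locating pin, about 2 mm above the channel floor (contacts fully down by that measure), still gripped and pressed with about 25 N, after about 12 s of robot time and with nothing else on the bench moved by the arm.

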